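# Lay out the vertebra models in order of size

### The arm

A 6-joint arm with a two-finger parallel gripper is mounted at the origin on the work surface. World frame = base frame: x ahead of the robot, y to its left, z up, the work surface at z = 0. Lengths are in m, angles in rad, forces in N, time in s.
With the tool pointing down it reaches from about 0.35 to 0.975 m from the base axis. Payload 4.9 kg.
Tool frame: the origin (TCP) lies at the very end of the fingers, on their centre line; the grasp point (between the pads) lies 19 mm behind it; z points along the fingers, y is the line along which they close (so a half turn about z gives the same grasp; the last joint's range is limited). The gripper opens to 85 mm and grips with 20 to 120 N. Pads are 22 mm wide; open, the fingers measure 114 mm over their backs; the gripper's body (76 mm by 85 mm) begins 54 mm behind the grasp point. The pads swing forward as they close: fully open they stand 13 mm farther back than shut.
Start: joints at [-1.231, 0.053, 1.613, -0, 1.476, -0.119], TCP at [0.277, -0.56, 0.203] pointing down, gripper open.
Joint ranges: [-3.01, 3.01], [-1.01, 2.22], [0.06, 2.58], [-1.02, 4.17], [0.09, 2.62], [-3.14, 3.14]. Speed limits (rad/s): [2.57, 2.57, 3.14, 3.14, 3.14, 3.14].

### API

Orientations are given as [roll, pitch, yaw] about the fixed x, y, z axes, in that order (R = Rz(yaw) Ry(pitch) Rx(roll)).
In Python, from plant import state, read_camera, camera_params, ticket gives the robot as it stands.
- The arm moves only by the tool send_rows, never from a script. Its argument "deltas" is a list of rows, each an object with "claw": the closure, from 0 (fully open) to 1 (shut); "translation": the shift along the tool's x, y, z in mm, a list of three; "twist": the turn about the tool's z in rad. In form: [{"claw": claw, "translation": [dx, dy, dz], "twist": twist}, ...]. A call has 1 to 10 rows; each row is the pose to reach, as a shift and turn from the pose commanded when the call began, along the tool's axes at that moment; what a row does not reach only later rows make up. A row lasts 1/10 s, in which the tool goes at most 50 mm and 8.59 degrees, less where a joint would pass 70% of its speed; a pose out of reach is approached as far as the arm can. A call with a gripper value outside its range is refused whole. The fingers move at their own pace and stop on an object; the grip force is fixed at half the most. Time passes only in rows, so rows that repeat a pose let the fingers close. It gives the time, the measured TCP pose, the force, the opening and the grip force at its end, in the units of the state.
- state(): the state, without advancing time (a new reading comes with each control period).
- read_camera(name): name is "side" or "top"; returns the picture (384x512x3 uint8, red, green, blue); there is no depth.
- camera_params(name): a dict with "vfov" (degrees; the focal length in pixels is half the picture's height over the tangent of half this angle, whatever the lens; pixels are square), "cx", "cy" (the principal point, pixels), "dist" ([k1, k2, p1, p2, k3] as OpenCV has them; the pictures are not rectified), "world_to_cam" (4x4, takes a point from world to camera coordinates). Camera axes: x right, y down, z forward; pixel columns grow to the right and rows downward; lengths in m; the calibration is good to about 2 mm. A picture is of the moment at which its call begins. camera_params takes no time and is no camera call.
- ticket.close_job(): hands the job in; it is judged then, once.
The state is a dict: "t": time; "q": joint angles; "qvel": joint speeds; "tau": joint torques, N m; "tool_pos": TCP position; "ee_rot": TCP orientation; "ft_force": force on the tool from outside, world axes, zero at the start; "wrist_torque": the same for the moment, N m; "opening": finger opening in m; "finger_force": force on a finger pad.
Only numpy, scipy, OpenCV 4.12 (cv2) and the standard library are available. Lean on these libraries where they do the work, as an engineer would, in place of code of your own. Each camera call takes 0.05 s, during which the arm holds its last target. There are 200 camera calls.

### The job

Set up the spine display for the next class: put one vertebra model on the middle of each green disc of the dark board, in order of size, the largest next to the orange sacrum block and the smallest at the far end by the white dome. Lay each one flat, with its tail pointing straight across the board, square to the row (either way will do), and leave the white bottle standing where it is.

Things in the scene. Friction and masses are not known exactly. Their poses are not given: they have to be found in the camera images.
- vertebra_xl: Loose cream vertebra model, largest of four, lying flat: round drum 48 mm across, 27 mm tall, brownish top; behind it a thin arch, two wings (93 mm over the tips) and a tail ending 68 mm from the drum's axis. Origin: centre of drum's underside; x along the tail, y to a wing, z up. Beside the drum the wings lie over 27 mm behind its axis: pinch it along y. Tail starts within 40 deg of +x.
- vertebra_l: Loose cream vertebra model, second largest of four, lying flat: round drum 39 mm across, 23 mm tall, brownish top; behind it a thin arch, two wings (77 mm over the tips) and a tail ending 59 mm from the drum's axis. Origin: centre of drum's underside; x along the tail, y to a wing, z up. Beside the drum the wings lie over 22.5 mm behind its axis: pinch it along y. Tail starts within 40 deg of +x.
- vertebra_m: Loose cream vertebra model, second smallest of four, lying flat: round drum 30 mm across, 19 mm tall, brownish top; behind it a thin arch, two wings (64 mm over the tips) and a tail ending 49 mm from the drum's axis. Origin: centre of drum's underside; x along the tail, y to a wing, z up. Beside the drum the wings lie over 18 mm behind its axis: pinch it along y. Tail starts within 40 deg of +x.
- vertebra_s: Loose cream vertebra model, smallest of four, lying flat: round drum 22 mm across, 15 mm tall, brownish top; behind it a thin arch, two wings (50 mm over the tips) and a tail ending 40 mm from the drum's axis. Origin: centre of drum's underside; x along the tail, y to a wing, z up. Beside the drum the wings lie over 14 mm behind its axis: pinch it along y. Tail starts within 40 deg of +x.
- mark_1: Fixed lime-green disc, 62 mm across, black centre dot, flush on the dark wooden board (140 x 570 mm, top 12 mm above the table). Four alike in a straight row 110 mm apart, mark_1 at the robot's right to mark_4 at its left. Origin: disc's centre on the board's top; y along the row, x straight across the board away from the robot, z up.
- mark_2: Fixed lime-green disc, 62 mm across, black centre dot, flush on the dark wooden board (140 x 570 mm, top 12 mm above the table). Four alike in a straight row 110 mm apart, mark_1 at the robot's right to mark_4 at its left. Origin: disc's centre on the board's top; y along the row, x straight across the board away from the robot, z up.
- mark_3: Fixed lime-green disc, 62 mm across, black centre dot, flush on the dark wooden board (140 x 570 mm, top 12 mm above the table). Four alike in a straight row 110 mm apart, mark_1 at the robot's right to mark_4 at its left. Origin: disc's centre on the board's top; y along the row, x straight across the board away from the robot, z up.
- mark_4: Fixed lime-green disc, 62 mm across, black centre dot, flush on the dark wooden board (140 x 570 mm, top 12 mm above the table). Four alike in a straight row 110 mm apart, mark_1 at the robot's right to mark_4 at its left. Origin: disc's centre on the board's top; y along the row, x straight across the board away from the robot, z up.
- sacrum: Orange stepped sacrum block, 70 x 40 mm, 26 mm tall, two dark dots on top, fixed on the board 90 mm beyond the end disc, at either the mark_1 or the mark_4 end (a white dome, 42 mm across and 30 mm tall, is at the other). Origin: centre of its underside.
- bottle: Loose white bottle, 52 mm across and 130 mm tall, standing to the robot's left of the board; not part of the job. Origin: centre of its underside.
Not all that is in view belongs to the job. What is shaped like the vertebra_l but purple, red or turquoise is not meant.

How it is judged:
By the outcome, as a careful person would: the job done as asked, in the order asked, and still so for the second after the job is handed in, with the robot touching nothing.
It also fails if it takes over 99 s, if anything falls off the work surface, if the arm or the gripper's body presses on something with over 40 N, if the wrist force passes 120 N, or if a joint passes its speed limit or range.

## Working session

There is one attempt and no reset: what is moved stays moved. The work goes in short steps, Python scripts to look and compute and a tool call to move; the robot and the scene stay as the last step left them, time stands still between calls to the robot, and variables do not carry over. Pictures are saved under pics/ and viewed, at most 14 in all, crops included, and the job is handed in when it is done.

Besides the shell and the picture viewer there is one more tool, called after "Request:" as name([rows], argument=value, ...), one row to a line, values as JSON. send_rows: Moves the arm, as the interface text tells. Its arguments: {"type":"object","properties":{"deltas":{"type":"array","items":{"type":"object","properties":{"claw":{"type":"number"},"translation":{"type":"array","items":{"type":"number"}},"twist":{"type":"number"}}}}},"required":["deltas"]}

```bash
mkdir -p pics
python3 - <<'E'
from plant import *
import cv2,numpy as np
np.set_printoptions(precision=4,suppress=True)
for n in("top","side"):
    im=read_camera(n); cv2.imwrite(f"pics/{n}0.png",im[:,:,::-1]); 
    cv2.imwrite(f"pics/{n}0b.png",cv2.resize(im[:,:,::-1],(800,600),interpolation=cv2.INTER_CUBIC)); print(camera_params(n))
print(state())
E
```

```text
{'vfov': 54.936717990089605, 'cx': 252.63516301177054, 'cy': 187.95639985368777, 'dist': array([-0.0124,  0.    ,  0.    ,  0.    ,  0.    ]), 'world_to_cam': array([[ 0.0111, -0.9999,  0.0063,  0.0797],
       [-0.9982, -0.0115, -0.0587,  0.4885],
       [ 0.0588, -0.0056, -0.9983,  0.9468],
       [ 0.    ,  0.    ,  0.    ,  1.    ]])}
{'vfov': 56.28395964858025, 'cx': 257.0131784893316, 'cy': 189.37856373231384, 'dist': array([-0.0314,  0.    ,  0.    ,  0.    ,  0.    ]), 'world_to_cam': array([[-0.9042, -0.4269,  0.0151,  0.4708],
       [-0.2686,  0.5406, -0.7973,  0.1317],
       [ 0.3322, -0.7249, -0.6035,  1.0187],
       [ 0.    ,  0.    ,  0.    ,  1.    ]])}
{'t': 0.1, 'q': array([-1.231 ,  0.0533,  1.6142,  0.    ,  1.476 , -0.119 ]), 'qvel': array([-0.0001, -0.0021, -0.0014,  0.001 ,  0.0004, -0.0012]), 'tau': array([  0.0002, -39.4903, -37.1364,  -0.0001,   0.0039,  -0.    ]), 'tool_pos': array([ 0.2766, -0.5598,  0.2021]), 'ee_rot': array([-3.1398, -0.0002,  0.4588]), 'ft_force': array([-0.4444,  0.679 ,  0.7846]), 'wrist_torque': array([0.0042, 0.0421, 0.0322]), 'finger_force': 0.0, 'opening': 0.08556121401588215}
```

View pics/top0b.png

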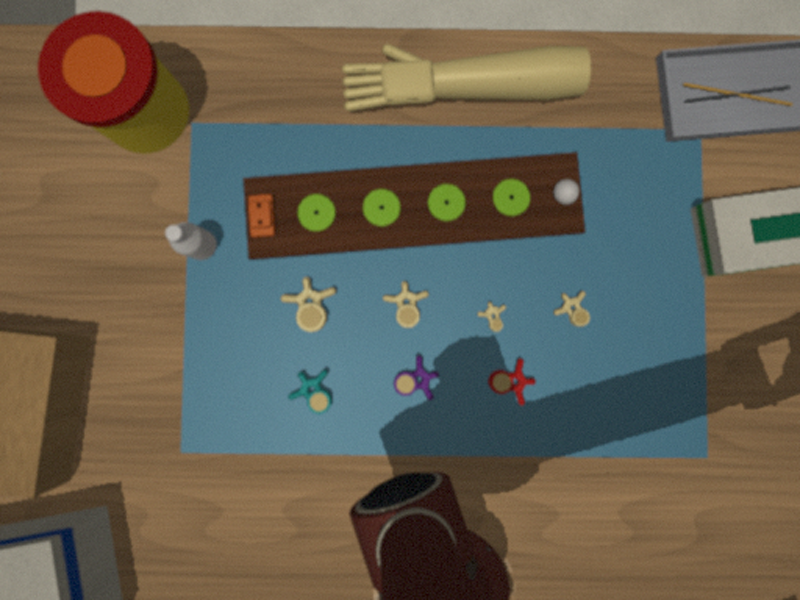

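View pics/side0b.png

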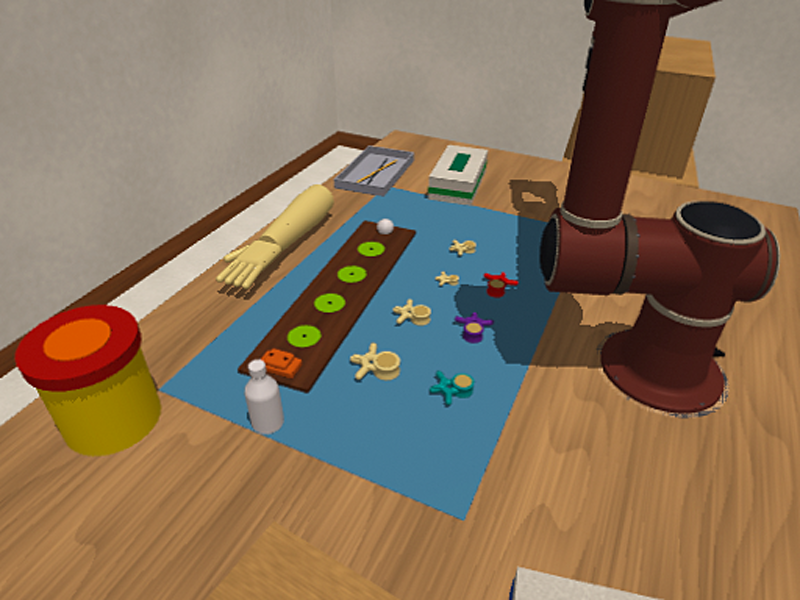

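The top picture shows the orange sacrum at (260,215), the board's left end, so mark_4 is next to it. The discs are at x = 317, 381, 447 and 511 (800-wide pixels), and the dome is at (566,191).
Candidates, by drum: cream XL (311,318), cream L (407,316), cream S (496,325) and cream M (580,318). The decoys are turquoise (318,400), purple (405,383) and red (502,382). I choose the cream ones, so XL→mark_4, L→mark_3, M→mark_2 and S→mark_1.

```bash
cat > h.py <<'E'
from plant import *
import cv2,numpy as np
np.set_printoptions(precision=4,suppress=True)
P=camera_params("top")
f=192/np.tan(np.radians(P["vfov"]/2)); K=np.array([[f,0,P["cx"]],[0,f,P["cy"]],[0,0,1]]); T=P["world_to_cam"]; D=P["dist"]
rv=cv2.Rodrigues(T[:3,:3])[0]; C=-T[:3,:3].T@T[:3,3]
def proj(p): return cv2.projectPoints(np.float64(p).reshape(-1,1,3),rv,T[:3,3],K,D)[0][:,0]
def unproj(uv,z):
    n=cv2.undistortPoints(np.float64(uv).reshape(-1,1,2),K,D)[:,0]
    d=np.c_[n,np.ones(len(n))]@T[:3,:3]; return C+d*((z-C[2])/d[:,2])[:,None]
S=0.0005 # grid, m
def rect(im,x0,y0,z,r):
    """patch of world plane z, row=-x, col=-y"""
    g=np.arange(-r,r+S/2,S); X,Y=np.meshgrid(x0-g,y0-g,indexing="ij")
    m=proj(np.c_[X.ravel(),Y.ravel(),X.ravel()*0+z]).astype(np.float32).reshape(*X.shape,2)
    return cv2.remap(im,m[...,0],m[...,1],cv2.INTER_CUBIC)
V=dict(xl=(.048,.027,.093,.068),l=(.039,.023,.077,.059),m=(.030,.019,.064,.049),s=(.022,.015,.050,.040))
def discs(im):
    h=cv2.cvtColor(im,cv2.COLOR_RGB2HSV); m=cv2.inRange(h,(35,120,60),(55,255,255))
    n,_,st,c=cv2.connectedComponentsWithStats(cv2.morphologyEx(m,cv2.MORPH_CLOSE,np.ones((5,5))))
    i=[k for k in range(1,n) if st[k,4]>100]; return unproj(c[i],.012)
E
python3 - <<'E'
from h import *
im=cv2.imread("pics/top0.png")[:,:,::-1].copy()
print(C); d=discs(im); print(d); 
d=d[d[:,1].argsort()];print(np.diff(d,axis=0), np.degrees(np.arctan2(-(d[3]-d[0])[0],(d[3]-d[0])[1])))
for n,uv in dict(xl=(311,318),l=(407,316),s=(496,325),m=(580,318)).items():
    print(n,unproj((np.array(uv)+.5)/1.5625-.5,V[n][1]))
t=[]
for n,uv in dict(xl=(311,318),l=(407,316),s=(496,325),m=(580,318)).items():
    p=unproj((np.array(uv)+.5)/1.5625-.5,V[n][1])[0]
    q=rect(im,p[0]+.02,p[1],V[n][1],.07); t.append(q)
t=np.vstack([np.hstack(t[:2]),np.hstack(t[2:])])
print(t.shape); cv2.imwrite("pics/crop1.png",t[:,:,::-1])
E
```

```text
[0.431  0.0906 0.9734]
[[ 0.6539 -0.1091  0.012 ]
 [ 0.6438  0.0006  0.012 ]
 [ 0.6339  0.1101  0.012 ]
 [ 0.6239  0.2197  0.012 ]]
[[-0.0101  0.1096  0.    ]
 [-0.0099  0.1095  0.    ]
 [-0.01    0.1096  0.    ]] 5.211764804328636
xl [[0.4458 0.2224 0.027 ]]
l [[0.4509 0.0651 0.023 ]]
s [[ 0.4378 -0.0831  0.015 ]]
m [[ 0.4509 -0.2219  0.019 ]]
(562, 562, 3)
```

View pics/crop1.png

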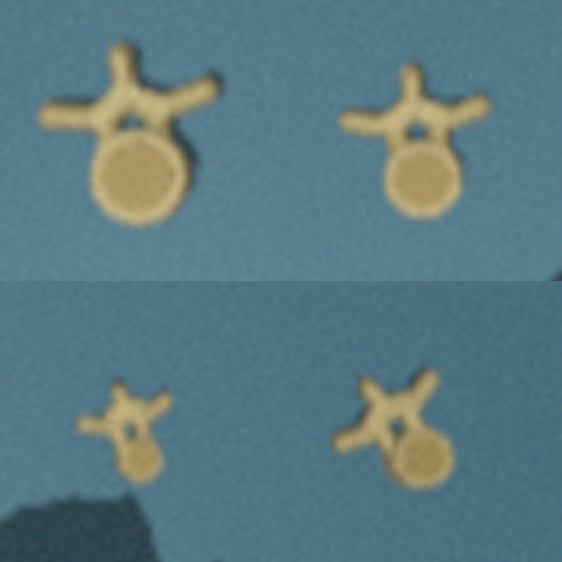

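The close crop shows four cream vertebrae with brown drum tops, lying on the blue mat with their tails up (+x) and sizes XL, L / S, M. The choice is confirmed. Next I measure their poses.

```bash
cat >> h.py <<'E'
from scipy.optimize import minimize
def pose(im,n,x0,y0,z0=0.,back=0,th0=0.):
    """drum axis from its brown top; heading (deg) by mirror symmetry of the cream mask outside the drum"""
    w,h,_,tl=V[n]; R=w/2; r=.09
    q=rect(im,x0,y0,z0+h,r); g=q[...,:3].astype(np.float32).sum(2)
    k=int(R/S)+6; yy,xx=np.mgrid[-k:k+1,-k:k+1]*S; d=np.hypot(xx,yy)
    t=np.float32(d<.8*R)*-1+np.float32(d<R)*2; t=cv2.GaussianBlur(t,(0,0),2.2)
    N=g.shape[0]//2; b=int(.02/S)+k
    c=cv2.matchTemplate(g[N-b:N+b+1,N-b:N+b+1],t,cv2.TM_CCOEFF_NORMED)
    _,sc,_,(cu,cv)=cv2.minMaxLoc(c); o=b-k
    x,y=x0-(cv-o)*S,y0-(cu-o)*S
    p=rect(im,x,y,z0+.5*h,r).astype(np.float32)
    m=np.clip((p[...,0]-p[...,2]*.95-0)/60,0,1)  # cream: red over blue
    N=m.shape[0]//2; G=(np.arange(m.shape[0])-N)*S; X,Y=np.meshgrid(-G,-G,indexing="ij")
    m[np.hypot(X,Y)>tl*1.15]=0; m[np.hypot(X,Y)<R*1.25]=0
    best=None
    for th in np.radians(np.arange(-50,50,.5)+th0):
        for off in np.arange(-.004,.0041,.0005):
            # reflect about line through off*normal along th
            nx,ny=-np.sin(th),np.cos(th); H=np.float32([[1-2*ny*ny,-2*nx*ny],[-2*nx*ny,1-2*nx*nx]])
            cu,cv=N-off*ny/S,N-off*nx/S
            A=np.c_[H,np.float32([cu,cv])-H@np.float32([cu,cv])]
            s=(m*cv2.warpAffine(m,A,m.shape[::-1])).sum()/(m*m).sum()
            # need mass ahead on axis (tail)
            if best is None or s>best[0]: best=(s,np.degrees(th),off)
    return np.array([x,y,best[1],sc,best[0],best[2]*1e3])
def mv(x,y,z,yawdeg):
    s=state(); p=s["tool_pos"]; a=s["ee_rot"][2]; R=cv2.Rodrigues(np.array([0,0,a]))[0]@np.diag([1,-1,-1.])
    print("mm",1e3*R.T@(np.array([x,y,z])-p),"twist",-((np.radians(yawdeg)-a+np.pi/2)%np.pi-np.pi/2),"t",s["t"])
E
python3 - <<'E'
from h import *
im=cv2.imread("pics/top0.png")[:,:,::-1].copy()
for n,(x,y) in dict(xl=(.446,.222),l=(.451,.065),s=(.438,-.083),m=(.451,-.222)).items(): print(n,pose(im,n,x,y))
E
```

```text
xl [0.447  0.2245 9.     0.7948 0.9926 0.    ]
l [ 0.451   0.065   6.      0.8487  0.9872 -0.5   ]
s [ 0.4375 -0.083  16.      0.6736  0.9849 -0.5   ]
m [ 0.452  -0.2235 35.5     0.7833  0.9878 -0.5   ]
```

```bash
python3 -c "
from h import *
mv(.452,-.2235,.10,35.5)"
```

```text
mm [ 306.1917 -223.8194  102.0863] twist -0.16078715546518207 t 0.1
```

Request:
send_rows([
  {"claw": 0.3,"translation": [45,-33,15],"twist": -0.03},
  {"claw": 0.3,"translation": [85,-62,30],"twist": -0.06},
  {"claw": 0.3,"translation": [130,-95,45],"twist": -0.1},
  {"claw": 0.3,"translation": [170,-125,60],"twist": -0.13},
  {"claw": 0.3,"translation": [215,-157,75],"twist": -0.161},
  {"claw": 0.3,"translation": [255,-187,90],"twist": -0.161},
  {"claw": 0.3,"translation": [285,-210,98],"twist": -0.161},
  {"claw": 0.3,"translation": [306.2,-223.8,102],"twist": -0.161},
  {"claw": 0.3,"translation": [306.2,-223.8,102],"twist": -0.161},
  {"claw": 0.3,"translation": [306.2,-223.8,102],"twist": -0.161},
])

```text
t: 1.1
tool_pos: [0.4521, -0.2231, 0.1006]
ee_rot: [-3.141, 0.001, 0.622]
ft_force: [0.3, -1.1, 0.1]
opening: 0.0598
finger_force: 0.0
```

```bash
python3 -c "
from h import *
mv(.452,-.2235,.004,35.5);print(state())"
```

```text
mm [-0.2915  0.25   96.5745] twist 0.0025600960405278705 t 1.1
{'t': 1.1, 'q': array([-0.6059, -0.1528,  1.9871, -0.0005,  1.3084,  0.3429]), 'qvel': array([-0.0422, -0.0047, -0.0189, -0.004 , -0.0017, -0.0013]), 'tau': array([  1.2185, -27.9796, -34.3018,   0.0781,   0.0348,   0.0203]), 'tool_pos': array([ 0.4521, -0.2231,  0.1006]), 'ee_rot': array([-3.1407,  0.0008,  0.6222]), 'ft_force': array([ 0.2564, -1.1307,  0.1118]), 'wrist_torque': array([-0.0344, -0.0112,  0.0296]), 'finger_force': 0.0, 'opening': 0.05977827345323798}
```

Request:
send_rows([
  {"claw": 0.3,"translation": [0,0,30],"twist": 0},
  {"claw": 0.3,"translation": [0,0,60],"twist": 0},
  {"claw": 0.3,"translation": [0,0,80],"twist": 0},
  {"claw": 0.3,"translation": [0,0,92],"twist": 0},
  {"claw": 0.3,"translation": [0,0,96],"twist": 0},
  {"claw": 0.3,"translation": [0,0,96],"twist": 0},
  {"claw": 0.8,"translation": [0,0,96],"twist": 0},
  {"claw": 0.8,"translation": [0,0,96],"twist": 0},
  {"claw": 0.8,"translation": [0,0,96],"twist": 0},
  {"claw": 0.8,"translation": [0,0,96],"twist": 0},
])

```text
t: 2.1
tool_pos: [0.4526, -0.2243, 0.0058]
ee_rot: [3.141, -0.0, 0.62]
ft_force: [-0.7, 0.2, 0.6]
opening: 0.0171
finger_force: 0.0
```

Request:
send_rows([
  {"claw": 0.8,"translation": [0,0,0],"twist": 0},
  {"claw": 0.8,"translation": [0,0,0],"twist": 0},
])

```text
t: 2.3
tool_pos: [0.4523, -0.224, 0.0053]
ee_rot: [3.141, -0.0, 0.62]
ft_force: [0.1, -1.0, 0.4]
opening: 0.0172
finger_force: 0.0
```

Run:
```python
from h import *
a=read_camera("side"); b=read_camera("top")
a=cv2.resize(a[130:230,240:360],None,fx=5,fy=5,interpolation=cv2.INTER_CUBIC)
b=cv2.resize(b[130:290,290:430],(525,600),interpolation=cv2.INTER_CUBIC)
cv2.imwrite("pics/a1.png",a[:,:,::-1]);cv2.imwrite("pics/b1.png",b[:,:,::-1])
```

```text
(no output)
```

View pics/a1.png

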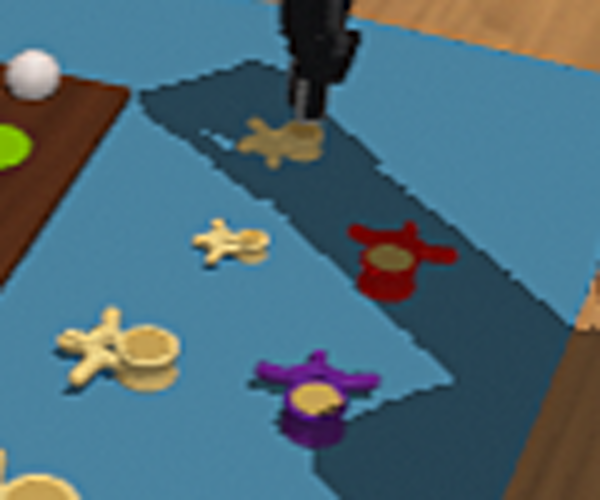

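The side crop shows M's drum at about crop (300,140), undisturbed and in front of the fingertips at (310,118). I check that against the projection.

Run:
```python
from h import *
Q=camera_params("side");fs=192/np.tan(np.radians(Q["vfov"]/2));Ks=np.array([[fs,0,Q["cx"]],[0,fs,Q["cy"]],[0,0,1]]);Ts=Q["world_to_cam"]
def ps(p): return (cv2.projectPoints(np.float64(p).reshape(-1,1,3),cv2.Rodrigues(Ts[:3,:3])[0],Ts[:3,3],Ks,Q["dist"])[0][:,0]-[240,130])*5+2
print("tcp",ps(state()["tool_pos"]),"drum top M",ps([.452,-.2235,.019]),"z20..40",ps([[.452,-.2235,.03],[.452,-.2235,.04]]))
print("L top",ps([.451,.065,.023]),"S top",ps([.4375,-.083,.015]))
print("marks",ps([[.6539,-.1091,.012]]))
```

```text
tcp [[299.9276 143.5963]] drum top M [[301.5569 128.0563]] z20..40 [[302.8582 115.2206]
 [304.0518 103.4402]]
L top [[144.7378 343.2329]] S top [[250.7592 235.9295]]
marks [[-14.0503 144.5676]]
```

View pics/b1.png

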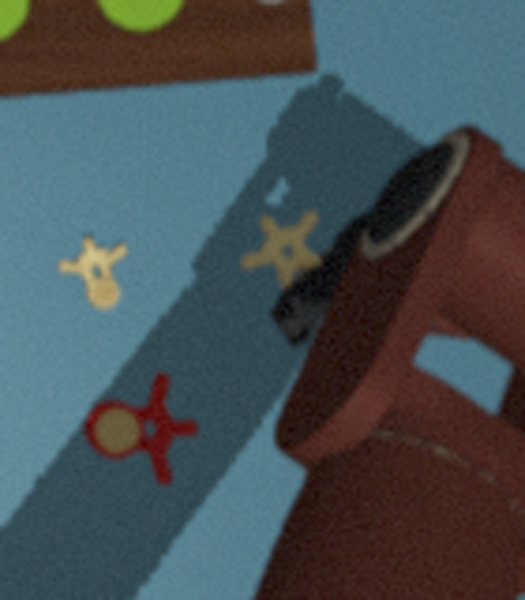

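Top crop: M is unmoved, its arch at (285,245), with the drum hidden under the gripper. It seems the pads closed above the drum. I open in place and look again.

Request:
send_rows([
  {"claw": 0.4,"translation": [0,0,0],"twist": 0},
  {"claw": 0.4,"translation": [0,0,0],"twist": 0},
  {"claw": 0.4,"translation": [0,0,0],"twist": 0},
])

```text
t: 2.7
tool_pos: [0.4522, -0.2241, 0.0052]
ee_rot: [-3.142, 0.0, 0.62]
ft_force: [-0.1, -1.0, -0.1]
opening: 0.0514
finger_force: 0.0
```

Run:
```python
from h import *
a=read_camera("side")
a=cv2.resize(a[120:180,270:340],None,fx=10,fy=10,interpolation=cv2.INTER_NEAREST)
cv2.imwrite("pics/a2.png",a[:,:,::-1])
```

```text
(no output)
```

View pics/a2.png

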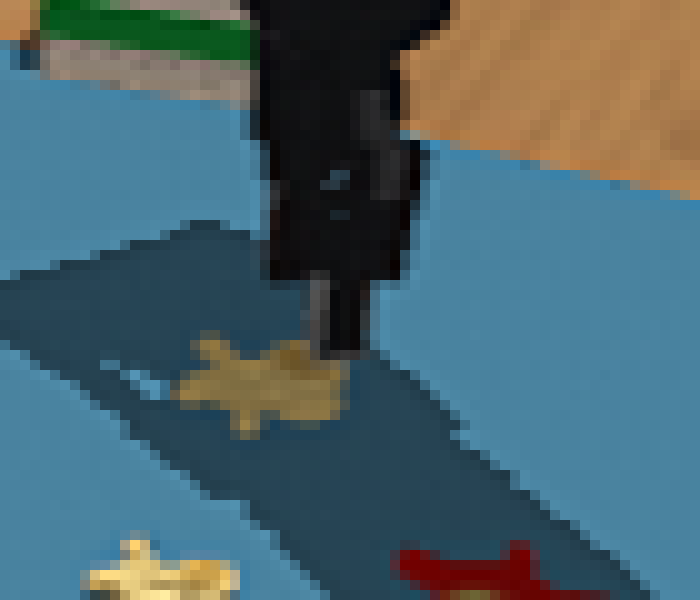

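Run:
```python
from h import *
Q=camera_params("side");fs=192/np.tan(np.radians(Q["vfov"]/2));Ks=np.array([[fs,0,Q["cx"]],[0,fs,Q["cy"]],[0,0,1]]);Ts=Q["world_to_cam"]
def ps(p): return (cv2.projectPoints(np.float64(p).reshape(-1,1,3),cv2.Rodrigues(Ts[:3,:3])[0],Ts[:3,3],Ks,Q["dist"])[0][:,0]-[270,120])*10+5
s=state();p=s["tool_pos"];a=s["ee_rot"][2];y=np.array([np.sin(a),-np.cos(a),0])
for sg in(-1,1):
  for z in(.0,.005,.02,.03,.04): q=p+sg*.030*y;q[2]=z;print(sg,z,ps(q))
print("drum top",ps([.452,-.2235,.019]),"bottom",ps([.452,-.2235,0]))
```

```text
-1 0.0 [[321.9144 443.6157]]
-1 0.005 [[323.1477 432.0715]]
-1 0.02 [[326.8802 397.12  ]]
-1 0.03 [[329.3958 373.5499]]
-1 0.04 [[331.9335 349.7611]]
1 0.0 [[278.1763 357.7842]]
1 0.005 [[279.2681 346.4531]]
1 0.02 [[282.5709 312.1586]]
1 0.03 [[284.7961 289.0415]]
1 0.04 [[287.0401 265.7183]]
drum top [[304.1138 357.1127]] bottom [[299.676  400.8593]]
```

The near fingertip appears at z ≈ 35 mm while the reported TCP is at 5 mm, so the real tips stand about 20 mm higher than reported. I descend carefully and watch the force.

Request:
send_rows([
  {"claw": 0.4,"translation": [0,0,3],"twist": 0},
  {"claw": 0.4,"translation": [0,0,6],"twist": 0},
  {"claw": 0.4,"translation": [0,0,8],"twist": 0},
  {"claw": 0.4,"translation": [0,0,8],"twist": 0},
  {"claw": 0.4,"translation": [0,0,8],"twist": 0},
])

```text
t: 3.25
tool_pos: [0.4521, -0.2241, -0.0029]
ee_rot: [-3.141, 0.0, 0.62]
ft_force: [0.6, -0.3, -0.1]
opening: 0.0512
finger_force: 0.0
```

Request:
send_rows([
  {"claw": 0.4,"translation": [0,0,2],"twist": 0},
  {"claw": 0.4,"translation": [0,0,4],"twist": 0},
  {"claw": 0.4,"translation": [0,0,6],"twist": 0},
  {"claw": 0.4,"translation": [0,0,8],"twist": 0},
  {"claw": 0.4,"translation": [0,0,8],"twist": 0},
  {"claw": 0.4,"translation": [0,0,8],"twist": 0},
])

```text
t: 3.85
tool_pos: [0.4521, -0.224, -0.0109]
ee_rot: [-3.141, 0.0, 0.62]
ft_force: [0.3, 0.7, 0.1]
opening: 0.0512
finger_force: 0.0
```

Run:
```python
from h import *
a=read_camera("side")
a=cv2.resize(a[120:180,270:340],None,fx=10,fy=10,interpolation=cv2.INTER_NEAREST)
cv2.imwrite("pics/a3.png",a[:,:,::-1])
```

```text
(no output)
```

View pics/a3.png

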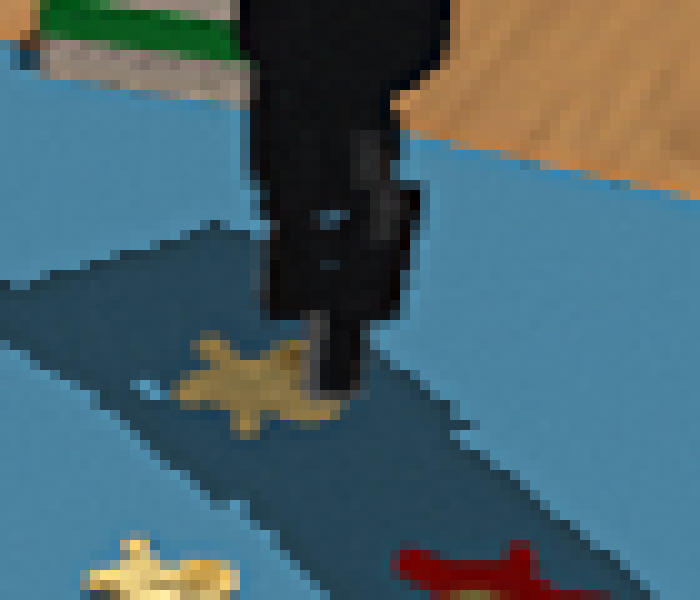

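The near fingertip is now at crop (335,395), about 20 mm up. So the true tips sit about 25–30 mm above the reported TCP. I go 10 mm lower and close.

Request:
send_rows([
  {"claw": 0.4,"translation": [0,0,3],"twist": 0},
  {"claw": 0.4,"translation": [0,0,6],"twist": 0},
  {"claw": 0.4,"translation": [0,0,10],"twist": 0},
  {"claw": 0.4,"translation": [0,0,10],"twist": 0},
  {"claw": 0.8,"translation": [0,0,10],"twist": 0},
  {"claw": 0.8,"translation": [0,0,10],"twist": 0},
  {"claw": 0.8,"translation": [0,0,10],"twist": 0},
  {"claw": 0.8,"translation": [0,0,10],"twist": 0},
  {"claw": 0.8,"translation": [0,0,10],"twist": 0},
])

```text
t: 4.8
tool_pos: [0.4525, -0.2243, -0.0205]
ee_rot: [3.141, -0.0, 0.62]
ft_force: [-0.4, 0.2, 1.3]
opening: 0.0275
finger_force: 59.2
```

Request:
send_rows([
  {"claw": 0.8,"translation": [0,0,-10],"twist": 0},
  {"claw": 0.8,"translation": [0,0,-25],"twist": 0},
  {"claw": 0.8,"translation": [0,0,-45],"twist": 0},
  {"claw": 0.8,"translation": [0,0,-70],"twist": 0},
  {"claw": 0.8,"translation": [0,0,-80],"twist": 0},
  {"claw": 0.8,"translation": [0,0,-80],"twist": 0},
])

```text
t: 5.4
tool_pos: [0.4535, -0.225, 0.0614]
ee_rot: [3.138, -0.001, 0.62]
ft_force: [0.1, 0.3, -0.2]
opening: 0.0273
finger_force: 59.1
```

```bash
python3 -c "
from h import *
mv(.6438,.0006,.030,5.21)"
```

```text
mm [285.93   -73.0677  31.3928] twist 0.5288962597084272 t 5.4
```

Request:
send_rows([
  {"claw": 0.8,"translation": [30,-8,0],"twist": 0.06},
  {"claw": 0.8,"translation": [70,-18,0],"twist": 0.14},
  {"claw": 0.8,"translation": [110,-28,0],"twist": 0.22},
  {"claw": 0.8,"translation": [150,-38,0],"twist": 0.3},
  {"claw": 0.8,"translation": [190,-48,0],"twist": 0.38},
  {"claw": 0.8,"translation": [230,-58,8],"twist": 0.45},
  {"claw": 0.8,"translation": [260,-66,18],"twist": 0.5},
  {"claw": 0.8,"translation": [278,-71,26],"twist": 0.529},
  {"claw": 0.8,"translation": [286,-73,31],"twist": 0.529},
  {"claw": 0.8,"translation": [286,-73,31],"twist": 0.529},
])

```text
t: 6.4
tool_pos: [0.6413, 0.0021, 0.0258]
ee_rot: [-3.141, 0.004, 0.093]
ft_force: [0.5, -0.1, -0.5]
opening: 0.0273
finger_force: 59.1
```

Request:
send_rows([
  {"claw": 0.8,"translation": [0,0,0],"twist": 0},
  {"claw": 0.8,"translation": [0,0,0],"twist": 0},
])

```text
t: 6.6
tool_pos: [0.6422, 0.0005, 0.0284]
ee_rot: [3.141, -0.0, 0.09]
ft_force: [-0.5, -0.6, 0.3]
opening: 0.0273
finger_force: 59.1
```

```bash
python3 -c "
from h import *
mv(.6438,.0006,-.0075,5.21)"
```

```text
mm [ 1.5809  0.0097 35.9076] twist -0.0010737576589101572 t 6.6
```

Request:
send_rows([
  {"claw": 0.8,"translation": [1,0,10],"twist": 0},
  {"claw": 0.8,"translation": [1,0,20],"twist": 0},
  {"claw": 0.8,"translation": [1,0,28],"twist": 0},
  {"claw": 0.8,"translation": [1,0,33],"twist": 0},
  {"claw": 0.8,"translation": [1,0,35],"twist": 0},
  {"claw": 0.8,"translation": [1,0,35],"twist": 0},
  {"claw": 0.8,"translation": [1,0,35],"twist": 0},
])

```text
t: 7.3
tool_pos: [0.6439, 0.0016, -0.0065]
ee_rot: [3.141, -0.001, 0.091]
ft_force: [1.0, 0.3, 0.1]
opening: 0.0272
finger_force: 59.1
```

Request:
send_rows([
  {"claw": 0.8,"translation": [0,1,1],"twist": 0},
  {"claw": 0.8,"translation": [0,1,2],"twist": 0},
  {"claw": 0.8,"translation": [0,1,2],"twist": 0},
  {"claw": 0.8,"translation": [0,1,2],"twist": 0},
])

```text
t: 7.7
tool_pos: [0.644, 0.0005, -0.0084]
ee_rot: [3.141, -0.001, 0.091]
ft_force: [0.7, -0.1, 0.0]
opening: 0.027
finger_force: 59.3
```

Request:
send_rows([
  {"claw": 0.6,"translation": [0,0,0],"twist": 0},
  {"claw": 0.45,"translation": [0,0,0],"twist": 0},
  {"claw": 0.45,"translation": [0,0,0],"twist": 0},
  {"claw": 0.45,"translation": [0,0,-10],"twist": 0},
  {"claw": 0.45,"translation": [0,0,-30],"twist": 0},
  {"claw": 0.45,"translation": [0,0,-60],"twist": 0},
  {"claw": 0.45,"translation": [0,0,-80],"twist": 0},
  {"claw": 0.45,"translation": [0,0,-80],"twist": 0},
])

```text
t: 8.5
tool_pos: [0.6469, 0.0002, 0.0764]
ee_rot: [3.14, -0.008, 0.091]
ft_force: [0.4, 0.2, 0.3]
opening: 0.0473
finger_force: 0.0
```

```bash
python3 -c "
from h import *
mv(.447,.2245,.050,9)"
```

```text
mm [-178.7277 -241.4833   26.37  ] twist -0.06621869254067714 t 8.5
```

Request:
send_rows([
  {"claw": 0.12,"translation": [-20,-26,0],"twist": 0},
  {"claw": 0.12,"translation": [-45,-60,0],"twist": -0.02},
  {"claw": 0.12,"translation": [-72,-97,0],"twist": -0.04},
  {"claw": 0.12,"translation": [-99,-134,5],"twist": -0.066},
  {"claw": 0.12,"translation": [-126,-171,10],"twist": -0.066},
  {"claw": 0.12,"translation": [-150,-203,15],"twist": -0.066},
  {"claw": 0.12,"translation": [-168,-228,20],"twist": -0.066},
  {"claw": 0.12,"translation": [-177,-239,26],"twist": -0.066},
  {"claw": 0.12,"translation": [-179,-241.5,26],"twist": -0.066},
  {"claw": 0.12,"translation": [-179,-241.5,26],"twist": -0.066},
])

```text
t: 9.5
tool_pos: [0.4436, 0.2245, 0.0448]
ee_rot: [3.141, 0.0, 0.157]
ft_force: [0.0, -0.4, 0.7]
opening: 0.0751
finger_force: 0.0
```

Run:
```python
from h import *
mv(.447,.2245,-.018,9)
im=read_camera("top"); cv2.imwrite("pics/t2.png",im[:,:,::-1])
print(pose(im,"m",.6438,.0006,.012,th0=5))
d=discs(im);print(d)
q=rect(im,.6438,.0006,.03,.07); cv2.imwrite("pics/t2c.png",q[:,:,::-1])
```

```text
mm [ 3.3587  0.5445 62.8161] twist 5.102478460128346e-05 t 9.5
[0.6448 0.0001 0.     0.755  0.9968 0.    ]
[[ 0.6539 -0.109   0.012 ]
 [ 0.6339  0.1102  0.012 ]
 [ 0.6393  0.0007  0.012 ]
 [ 0.6241  0.2196  0.012 ]]
```

View pics/t2c.png

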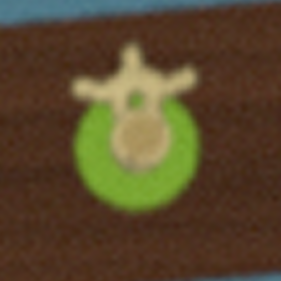

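M on mark_2: drum top at crop (140,138), tail tip (131,47), so its heading is about 5.6° against 5.2° wanted, and it sits within 1 mm of centre. That is good. Next is XL.

Request:
send_rows([
  {"claw": 0.12,"translation": [3,0.5,15],"twist": 0},
  {"claw": 0.12,"translation": [3,0.5,30],"twist": 0},
  {"claw": 0.12,"translation": [3,0.5,45],"twist": 0},
  {"claw": 0.12,"translation": [3,0.5,55],"twist": 0},
  {"claw": 0.12,"translation": [3,0.5,62],"twist": 0},
  {"claw": 0.12,"translation": [3,0.5,62],"twist": 0},
  {"claw": 0.12,"translation": [3,0.5,62],"twist": 0},
])

```text
t: 10.25
tool_pos: [0.4472, 0.2247, -0.0164]
ee_rot: [-3.142, -0.001, 0.156]
ft_force: [-0.0, 0.4, -0.9]
opening: 0.0757
finger_force: 0.0
```

Request:
send_rows([
  {"claw": 0.6,"translation": [0,0,0],"twist": 0},
  {"claw": 0.6,"translation": [0,0,0],"twist": 0},
  {"claw": 0.6,"translation": [0,0,0],"twist": 0},
  {"claw": 0.6,"translation": [0,0,0],"twist": 0},
  {"claw": 0.6,"translation": [0,0,0],"twist": 0},
])

```text
t: 10.75
tool_pos: [0.4477, 0.2253, -0.0155]
ee_rot: [-3.141, -0.002, 0.157]
ft_force: [-0.4, 0.1, 5.5]
opening: 0.0451
finger_force: 61.8
```

Request:
send_rows([
  {"claw": 0.6,"translation": [0,0,-10],"twist": 0},
  {"claw": 0.6,"translation": [0,0,-25],"twist": 0},
  {"claw": 0.6,"translation": [0,0,-45],"twist": 0},
  {"claw": 0.6,"translation": [0,0,-70],"twist": 0},
  {"claw": 0.6,"translation": [0,0,-80],"twist": 0},
  {"claw": 0.6,"translation": [0,0,-80],"twist": 0},
])

```text
t: 11.35
tool_pos: [0.4478, 0.2253, 0.065]
ee_rot: [-3.141, -0.004, 0.157]
ft_force: [-0.1, 0.2, -0.7]
opening: 0.0456
finger_force: 61.6
```

```bash
python3 -c "
from h import *
mv(.6239,.2197,.030,5.21)"
```

```text
mm [173.0698  33.0102  35.0497] twist 0.06595685605020263 t 11.35
```

Request:
send_rows([
  {"claw": 0.6,"translation": [20,4,0],"twist": 0.01},
  {"claw": 0.6,"translation": [50,10,0],"twist": 0.03},
  {"claw": 0.6,"translation": [85,16,0],"twist": 0.05},
  {"claw": 0.6,"translation": [120,23,5],"twist": 0.066},
  {"claw": 0.6,"translation": [148,28,15],"twist": 0.066},
  {"claw": 0.6,"translation": [165,31.5,25],"twist": 0.066},
  {"claw": 0.6,"translation": [173,33,33],"twist": 0.066},
  {"claw": 0.6,"translation": [173,33,35],"twist": 0.066},
  {"claw": 0.6,"translation": [173,33,35],"twist": 0.066},
  {"claw": 0.6,"translation": [173,33,35],"twist": 0.066},
])

```text
t: 12.35
tool_pos: [0.6217, 0.2195, 0.0282]
ee_rot: [-3.142, 0.001, 0.091]
ft_force: [-0.1, 0.1, 0.2]
opening: 0.0458
finger_force: 61.5
```

```bash
python3 -c "
from h import *
mv(.6239,.2197,-.003,5.21)"
```

```text
mm [ 2.2509 -0.0438 31.183 ] twist 0.00037753497444148465 t 12.35
```

Request:
send_rows([
  {"claw": 0.6,"translation": [2,0,10],"twist": 0},
  {"claw": 0.6,"translation": [2,0,18],"twist": 0},
  {"claw": 0.6,"translation": [2,0,25],"twist": 0},
  {"claw": 0.6,"translation": [2,0,29],"twist": 0},
  {"claw": 0.6,"translation": [2,0,31],"twist": 0},
  {"claw": 0.6,"translation": [2,0,31],"twist": 0},
  {"claw": 0.6,"translation": [2,0,31],"twist": 0},
])

```text
t: 13.05
tool_pos: [0.6249, 0.2195, -0.0026]
ee_rot: [-3.142, -0.001, 0.091]
ft_force: [0.0, 0.0, -0.8]
opening: 0.0457
finger_force: 61.5
```

Request:
send_rows([
  {"claw": 0.6,"translation": [-1,0,1],"twist": 0},
  {"claw": 0.6,"translation": [-1,0,1.5],"twist": 0},
  {"claw": 0.6,"translation": [-1,0,1.5],"twist": 0},
  {"claw": 0.6,"translation": [-1,0,1.5],"twist": 0},
])

```text
t: 13.45
tool_pos: [0.6241, 0.2194, -0.0035]
ee_rot: [-3.141, -0.001, 0.091]
ft_force: [-1.9, -0.3, 5.3]
opening: 0.0457
finger_force: 61.8
```

Request:
send_rows([
  {"claw": 0.35,"translation": [0,0,0],"twist": 0},
  {"claw": 0.25,"translation": [0,0,0],"twist": 0},
  {"claw": 0.25,"translation": [0,0,0],"twist": 0},
  {"claw": 0.25,"translation": [0,0,-10],"twist": 0},
  {"claw": 0.25,"translation": [0,0,-30],"twist": 0},
  {"claw": 0.25,"translation": [0,0,-60],"twist": 0},
  {"claw": 0.25,"translation": [0,0,-80],"twist": 0},
  {"claw": 0.25,"translation": [0,0,-80],"twist": 0},
])

```text
t: 14.25
tool_pos: [0.6267, 0.2201, 0.0808]
ee_rot: [-3.14, -0.008, 0.091]
ft_force: [-0.0, 1.0, 0.4]
opening: 0.0642
finger_force: 0.0
```

```bash
python3 -c "
from h import *
mv(.451,.065,.045,6)"
```

```text
mm [-189.022   138.5034   35.826 ] twist -0.013866011070682083 t 14.25
```

Request:
send_rows([
  {"claw": 0.2,"translation": [-20,14,0],"twist": 0},
  {"claw": 0.2,"translation": [-50,36,0],"twist": -0.014},
  {"claw": 0.2,"translation": [-85,62,5],"twist": -0.014},
  {"claw": 0.2,"translation": [-120,88,12],"twist": -0.014},
  {"claw": 0.2,"translation": [-150,111,20],"twist": -0.014},
  {"claw": 0.2,"translation": [-172,127,28],"twist": -0.014},
  {"claw": 0.2,"translation": [-184,136,34],"twist": -0.014},
  {"claw": 0.2,"translation": [-186.5,138.5,36],"twist": -0.014},
  {"claw": 0.2,"translation": [-186.5,138.5,36],"twist": -0.014},
  {"claw": 0.2,"translation": [-186.5,138.5,36],"twist": -0.014},
])

```text
t: 15.25
tool_pos: [0.4512, 0.0648, 0.04]
ee_rot: [-3.141, -0.001, 0.105]
ft_force: [0.5, 1.0, -0.4]
opening: 0.0682
finger_force: 0.0
```

Run:
```python
from h import *
mv(.451,.065,-.019,6)
im=read_camera("top"); cv2.imwrite("pics/t3.png",im[:,:,::-1])
print(pose(im,"xl",.6239,.2197,.012,th0=5)[[0,1,3]])
```

```text
mm [-0.1513 -0.2056 58.981 ] twist 0.0003390568135923644 t 15.25
[0.6234 0.2192 0.7781]
```

XL is placed within 1 mm. Next is L.

Request:
send_rows([
  {"claw": 0.2,"translation": [0,0,15],"twist": 0},
  {"claw": 0.2,"translation": [0,0,30],"twist": 0},
  {"claw": 0.2,"translation": [0,0,45],"twist": 0},
  {"claw": 0.2,"translation": [0,0,54],"twist": 0},
  {"claw": 0.2,"translation": [0,0,59],"twist": 0},
  {"claw": 0.2,"translation": [0,0,59],"twist": 0},
  {"claw": 0.2,"translation": [0,0,59],"twist": 0},
])

```text
t: 16.0
tool_pos: [0.4511, 0.0646, -0.0187]
ee_rot: [3.142, -0.001, 0.105]
ft_force: [-0.7, 0.0, 0.1]
opening: 0.0681
finger_force: 0.0
```

Request:
send_rows([
  {"claw": 0.7,"translation": [0,0,0],"twist": 0},
  {"claw": 0.7,"translation": [0,0,0],"twist": 0},
  {"claw": 0.7,"translation": [0,0,0],"twist": 0},
  {"claw": 0.7,"translation": [0,0,0],"twist": 0},
  {"claw": 0.7,"translation": [0,0,0],"twist": 0},
])

```text
t: 16.5
tool_pos: [0.4514, 0.0644, -0.0182]
ee_rot: [3.141, -0.002, 0.105]
ft_force: [-1.0, -1.0, 5.5]
opening: 0.0365
finger_force: 60.1
```

Request:
send_rows([
  {"claw": 0.7,"translation": [0,0,-10],"twist": 0},
  {"claw": 0.7,"translation": [0,0,-25],"twist": 0},
  {"claw": 0.7,"translation": [0,0,-45],"twist": 0},
  {"claw": 0.7,"translation": [0,0,-70],"twist": 0},
  {"claw": 0.7,"translation": [0,0,-80],"twist": 0},
  {"claw": 0.7,"translation": [0,0,-80],"twist": 0},
])

```text
t: 17.1
tool_pos: [0.4518, 0.0645, 0.0626]
ee_rot: [3.141, -0.004, 0.105]
ft_force: [-0.1, 0.7, -0.8]
opening: 0.0361
finger_force: 60.0
```

```bash
python3 -c "
from h import *
mv(.6339,.1101,.030,5.21)"
```

```text
mm [185.8452 -26.3327  32.58  ] twist 0.013879632996809388 t 17.1
```

Request:
send_rows([
  {"claw": 0.7,"translation": [20,-3,0],"twist": 0},
  {"claw": 0.7,"translation": [50,-7,0],"twist": 0.014},
  {"claw": 0.7,"translation": [88,-12,0],"twist": 0.014},
  {"claw": 0.7,"translation": [126,-18,0],"twist": 0.014},
  {"claw": 0.7,"translation": [156,-22,8],"twist": 0.014},
  {"claw": 0.7,"translation": [176,-25,20],"twist": 0.014},
  {"claw": 0.7,"translation": [187,-26.3,30],"twist": 0.014},
  {"claw": 0.7,"translation": [187,-26.3,32],"twist": 0.014},
  {"claw": 0.7,"translation": [187,-26.3,32],"twist": 0.014},
  {"claw": 0.7,"translation": [187,-26.3,32],"twist": 0.014},
])

```text
t: 18.1
tool_pos: [0.6327, 0.1101, 0.0283]
ee_rot: [3.142, 0.001, 0.091]
ft_force: [0.1, 0.2, -0.8]
opening: 0.0362
finger_force: 60.0
```

```bash
python3 -c "
from h import *
mv(.6339,.1101,-.0055,5.21)"
```

```text
mm [ 1.1649  0.0725 33.831 ] twist -0.000192275131424946 t 18.1
```

Request:
send_rows([
  {"claw": 0.7,"translation": [0.5,0,10],"twist": 0},
  {"claw": 0.7,"translation": [0.5,0,18],"twist": 0},
  {"claw": 0.7,"translation": [0.5,0,26],"twist": 0},
  {"claw": 0.7,"translation": [0.5,0,32],"twist": 0},
  {"claw": 0.7,"translation": [0.5,0,34],"twist": 0},
  {"claw": 0.7,"translation": [0.5,0,34],"twist": 0},
  {"claw": 0.7,"translation": [0.5,0,34],"twist": 0},
])

```text
t: 18.8
tool_pos: [0.6344, 0.1103, -0.0051]
ee_rot: [3.142, -0.001, 0.091]
ft_force: [0.8, -0.2, 0.1]
opening: 0.0363
finger_force: 60.1
```

Request:
send_rows([
  {"claw": 0.7,"translation": [0,0,0.5],"twist": 0},
  {"claw": 0.7,"translation": [0,0,0.5],"twist": 0},
])

```text
t: 19.0
tool_pos: [0.6343, 0.1103, -0.0057]
ee_rot: [3.142, -0.0, 0.091]
ft_force: [-0.7, -0.1, 0.1]
opening: 0.0362
finger_force: 60.1
```

Request:
send_rows([
  {"claw": 0.45,"translation": [0,0,0.5],"twist": 0},
  {"claw": 0.35,"translation": [0,0,0],"twist": 0},
  {"claw": 0.35,"translation": [0,0,0],"twist": 0},
  {"claw": 0.35,"translation": [0,0,-10],"twist": 0},
  {"claw": 0.35,"translation": [0,0,-30],"twist": 0},
  {"claw": 0.35,"translation": [0,0,-60],"twist": 0},
  {"claw": 0.35,"translation": [0,0,-80],"twist": 0},
  {"claw": 0.35,"translation": [0,0,-80],"twist": 0},
])

```text
t: 19.8
tool_pos: [0.6374, 0.1104, 0.0794]
ee_rot: [3.141, -0.009, 0.091]
ft_force: [0.1, -0.7, -0.5]
opening: 0.0553
finger_force: 0.0
```

```bash
python3 -c "
from h import *
mv(.4375,-.083,.040,16)"
```

```text
mm [-216.6186  174.4985   39.4286] twist -0.18843222700885787 t 19.8
```

Request:
send_rows([
  {"claw": 0.45,"translation": [-20,16,0],"twist": -0.02},
  {"claw": 0.45,"translation": [-50,40,0],"twist": -0.06},
  {"claw": 0.45,"translation": [-85,69,5],"twist": -0.1},
  {"claw": 0.45,"translation": [-120,98,10],"twist": -0.14},
  {"claw": 0.45,"translation": [-155,126,18],"twist": -0.188},
  {"claw": 0.45,"translation": [-185,150,28],"twist": -0.188},
  {"claw": 0.45,"translation": [-205,167,36],"twist": -0.188},
  {"claw": 0.45,"translation": [-214,174.5,39],"twist": -0.188},
  {"claw": 0.45,"translation": [-214,174.5,39],"twist": -0.188},
  {"claw": 0.45,"translation": [-214,174.5,39],"twist": -0.188},
])

```text
t: 20.8
tool_pos: [0.4376, -0.0827, 0.0355]
ee_rot: [3.142, -0.001, 0.279]
ft_force: [-1.4, 0.1, 0.8]
opening: 0.047
finger_force: 0.0
```

Run:
```python
from h import *
mv(.4375,-.083,-.0215,16)
im=read_camera("top"); cv2.imwrite("pics/t4.png",im[:,:,::-1])
print(pose(im,"l",.6339,.1101,.012,th0=5)[[0,1,3]])
```

```text
mm [-0.1928  0.2776 57.0068] twist -0.0005655508223092465 t 20.8
[0.6344 0.1106 0.7775]
```

Request:
send_rows([
  {"claw": 0.45,"translation": [0,0,15],"twist": 0},
  {"claw": 0.45,"translation": [0,0,30],"twist": 0},
  {"claw": 0.45,"translation": [0,0,43],"twist": 0},
  {"claw": 0.45,"translation": [0,0,52],"twist": 0},
  {"claw": 0.45,"translation": [0,0,57],"twist": 0},
  {"claw": 0.45,"translation": [0,0,57],"twist": 0},
  {"claw": 0.45,"translation": [0,0,57],"twist": 0},
])

```text
t: 21.55
tool_pos: [0.4373, -0.083, -0.0214]
ee_rot: [3.141, -0.0, 0.279]
ft_force: [-0.3, -0.1, -0.4]
opening: 0.0469
finger_force: 0.0
```

Request:
send_rows([
  {"claw": 0.9,"translation": [0,0,0],"twist": 0},
  {"claw": 0.9,"translation": [0,0,0],"twist": 0},
  {"claw": 0.9,"translation": [0,0,0],"twist": 0},
  {"claw": 0.9,"translation": [0,0,0],"twist": 0},
  {"claw": 0.9,"translation": [0,0,0],"twist": 0},
])

```text
t: 22.05
tool_pos: [0.4376, -0.0833, -0.0208]
ee_rot: [3.141, -0.001, 0.279]
ft_force: [-1.2, 1.1, 6.5]
opening: 0.0186
finger_force: 58.7
```

Gripped (18.6 mm, 59 N). I lift and carry it to mark_1.

Request:
send_rows([
  {"claw": 0.9,"translation": [0,0,-10],"twist": 0},
  {"claw": 0.9,"translation": [0,0,-25],"twist": 0},
  {"claw": 0.9,"translation": [0,0,-45],"twist": 0},
  {"claw": 0.9,"translation": [0,0,-70],"twist": 0},
  {"claw": 0.9,"translation": [0,0,-80],"twist": 0},
  {"claw": 0.9,"translation": [0,0,-80],"twist": 0},
])

```text
t: 22.65
tool_pos: [0.4382, -0.0835, 0.0601]
ee_rot: [3.139, -0.003, 0.279]
ft_force: [-0.1, -0.2, -0.5]
opening: 0.0186
finger_force: 58.7
```

```bash
python3 -c "
from h import *
mv(.6539,-.1091,.030,5.21)"
```

```text
mm [200.2695  84.0139  30.0989] twist 0.18791749196578866 t 22.65
```

Request:
send_rows([
  {"claw": 0.9,"translation": [20,8,0],"twist": 0.03},
  {"claw": 0.9,"translation": [50,21,0],"twist": 0.08},
  {"claw": 0.9,"translation": [90,38,0],"twist": 0.14},
  {"claw": 0.9,"translation": [130,55,0],"twist": 0.188},
  {"claw": 0.9,"translation": [165,69,8],"twist": 0.188},
  {"claw": 0.9,"translation": [188,79,20],"twist": 0.188},
  {"claw": 0.9,"translation": [201,84,28],"twist": 0.188},
  {"claw": 0.9,"translation": [201,84,30],"twist": 0.188},
  {"claw": 0.9,"translation": [201,84,30],"twist": 0.188},
  {"claw": 0.9,"translation": [201,84,30],"twist": 0.188},
])

```text
t: 23.65
tool_pos: [0.6521, -0.1082, 0.0276]
ee_rot: [-3.141, 0.001, 0.091]
ft_force: [0.3, -1.1, 0.2]
opening: 0.0186
finger_force: 58.7
```

```bash
python3 -c "
from h import *
mv(.6539,-.1091,-.0083,5.21)"
```

```text
mm [ 1.7214  1.0811 35.9241] twist -0.00019975248687886804 t 23.65
```

Request:
send_rows([
  {"claw": 0.9,"translation": [1,1,10],"twist": 0},
  {"claw": 0.9,"translation": [1,1,18],"twist": 0},
  {"claw": 0.9,"translation": [1,1,26],"twist": 0},
  {"claw": 0.9,"translation": [1,1,33],"twist": 0},
  {"claw": 0.9,"translation": [1,1,36],"twist": 0},
  {"claw": 0.9,"translation": [1,1,36],"twist": 0},
  {"claw": 0.9,"translation": [1,1,36],"twist": 0},
])

```text
t: 24.35
tool_pos: [0.6545, -0.1093, -0.0078]
ee_rot: [3.142, -0.0, 0.091]
ft_force: [-0.6, 0.2, 0.0]
opening: 0.0185
finger_force: 58.7
```

Request:
send_rows([
  {"claw": 0.9,"translation": [0,0,0.5],"twist": 0},
  {"claw": 0.9,"translation": [0,0,0.5],"twist": 0},
])

```text
t: 24.55
tool_pos: [0.6544, -0.1093, -0.0082]
ee_rot: [3.141, -0.0, 0.091]
ft_force: [-0.1, 0.3, 0.2]
opening: 0.0184
finger_force: 58.7
```

Request:
send_rows([
  {"claw": 0.7,"translation": [0,0,0.5],"twist": 0},
  {"claw": 0.55,"translation": [0,0,0],"twist": 0},
  {"claw": 0.55,"translation": [0,0,0],"twist": 0},
  {"claw": 0.55,"translation": [0,0,-10],"twist": 0},
  {"claw": 0.55,"translation": [0,0,-30],"twist": 0},
  {"claw": 0.55,"translation": [0,0,-60],"twist": 0},
  {"claw": 0.55,"translation": [0,0,-90],"twist": 0},
  {"claw": 0.55,"translation": [0,0,-110],"twist": 0},
])

```text
t: 25.35
tool_pos: [0.6556, -0.1097, 0.1055]
ee_rot: [3.14, -0.004, 0.091]
ft_force: [-0.2, -0.7, 1.2]
opening: 0.0387
finger_force: 0.0
```

Request:
send_rows([
  {"claw": 0.55,"translation": [-40,0,0],"twist": 0},
  {"claw": 0.55,"translation": [-80,20,0],"twist": 0},
  {"claw": 0.55,"translation": [-120,40,0],"twist": 0},
  {"claw": 0.55,"translation": [-160,60,0],"twist": 0},
  {"claw": 0.55,"translation": [-200,80,0],"twist": 0},
  {"claw": 0.55,"translation": [-230,90,0],"twist": 0},
  {"claw": 0.55,"translation": [-230,90,0],"twist": 0},
  {"claw": 0.55,"translation": [-230,90,0],"twist": 0},
])

```text
t: 26.15
tool_pos: [0.4336, -0.2202, 0.1027]
ee_rot: [3.141, -0.002, 0.089]
ft_force: [0.8, 0.7, -0.1]
opening: 0.0382
finger_force: 0.0
```

Run:
```python
from h import *
im=read_camera("top")
o=[]
for n,x,y in(("xl",.6239,.2197),("l",.6339,.1101),("m",.6438,.0006),("s",.6539,-.1091)):
    p=pose(im,n,x,y,.012,th0=5);print(n,p[[0,1,3]]-[x,y,0])
    # heading from a tighter cream mask over dark board/green: bright blue channel
    q=rect(im,p[0],p[1],.012+.6*V[n][1],.05);o.append(q)
t=np.vstack([np.hstack(o[:2]),np.hstack(o[2:])]);t=cv2.resize(t,(600,600),interpolation=cv2.INTER_CUBIC)
cv2.imwrite("pics/f1.png",t[:,:,::-1])
a=read_camera("side");cv2.imwrite("pics/f2.png",cv2.resize(a,(800,600))[:,:,::-1])
```

```text
xl [-0.0005 -0.0005  0.7762]
l [0.0005 0.0005 0.7752]
m [ 0.001  -0.0005  0.7525]
s [ 0.001  -0.0005  0.6958]
```

View pics/f1.png

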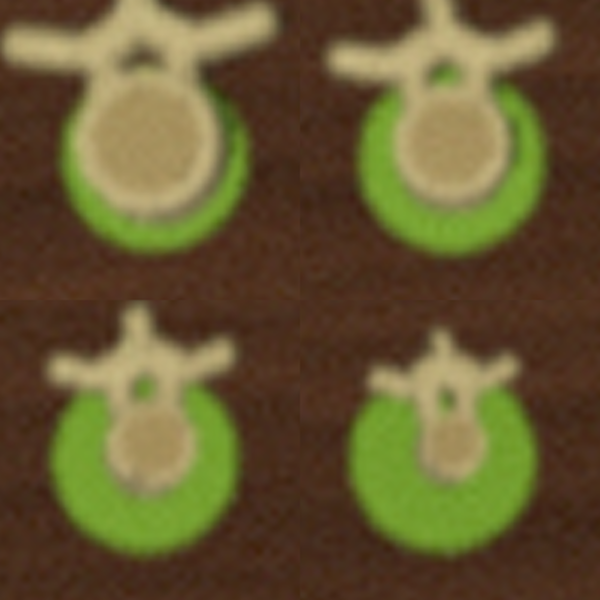

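View pics/f2.png

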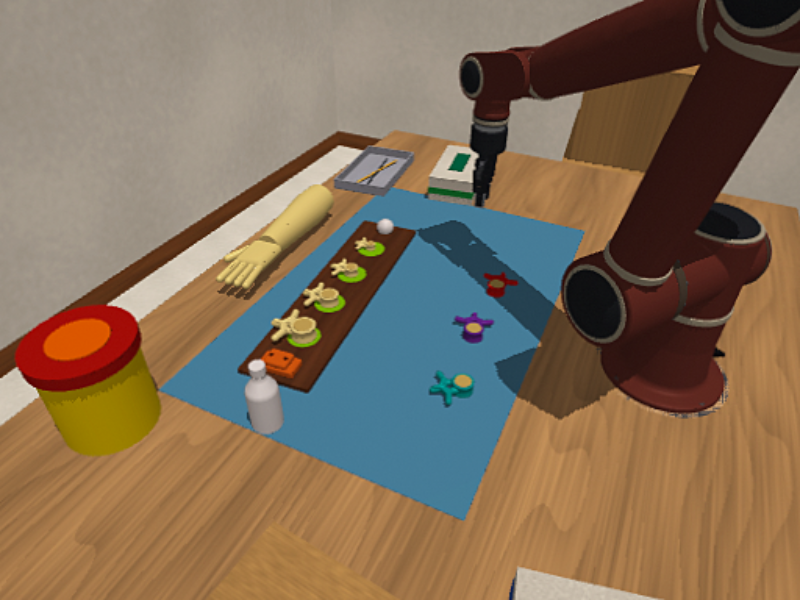

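The final views show all four lying flat, in order, within 1 mm of the disc centres. Their wing slopes are 5–6° against 5.2° wanted, and the bottle is still standing at (262,400). I hand the job in.

```bash
python3 -c "
from plant import ticket
print(ticket.close_job())"
```

```text
the job is handed in; nothing more can be done
None
```

All four vertebrae are flat on their discs in size order, the XL on mark_4 beside the sacrum and the S on mark_1 by the dome; by camera they are within about 1 mm of centre and 1° of square, the bottle still stands where it was, and the job was handed in at about 26 s.

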